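Clamp a glued rubber stamp with a star wheel

ROBOT

A 6-joint arm with a two-finger parallel gripper is mounted at the origin on a cart in front of the work surface, level with it; the furniture and walls round the work are solid. World frame = base frame: x ahead of the robot, y to its left, z up, the work surface at z = 0. Lengths are in m, angles in rad, forces in N, time in s.
With the tool pointing down it reaches from about 0.3 to 0.85 m from the base axis. Payload 5.4 kg.
Tool frame: the origin (TCP) lies midway between the tips of the shut fingers; the grasp point (between the pads) lies 19 mm behind it; z points along the fingers, y is the line along which they close (so a half turn about z gives the same grasp; the last joint's range is limited). The gripper opens to 85 mm and grips with 20 to 120 N. Pads are 22 mm wide; open, the fingers measure 114 mm over their backs; the gripper's body (76 mm by 85 mm) begins 54 mm behind the grasp point. The pads swing forward as they close: fully open they stand 13 mm farther back than shut.
Start: joints at [1.139, 0.158, 1.597, -0, 1.386, -0.21], TCP at [0.127, 0.561, 0.201] pointing down, gripper open.
Joint ranges: [-2.91, 2.91], [-0.94, 2.29], [0.18, 2.7], [-1.29, 4.43], [0.17, 2.64], [-3, 3]. Speed limits (rad/s): [2.57, 2.57, 3.14, 3.14, 3.14, 3.14].

INTERFACE

Orientations are given as a unit quaternion [x, y, z, w].
In Python, from bench import bot, jaws, solver, vision, job, sensors gives the robot as it stands. The module is installed in compiled form; this text tells all that it offers. Calls block until the motion is done:
- bot.move_pose(position, orientation): joint-space move of the TCP to a pose.
- bot.servo_line(position, frame=None, vel=0.15, until_force=None): straight line of the TCP; frame=None keeps the orientation; vel is the mean speed in m/s. With until_force (N) it stops when the force on the tool has changed by that much, and returns True; else False.
- bot.move_joints(angles): joint-space move.
- jaws.grip(opening, f_grip=None): opening from 0.0 (shut) to 1.0 (fully open); f_grip is the grip in N (None keeps the last); returns when the fingers have stopped.
- bot.sleep(seconds).
- solver.inverse_kinematics(position, orientation): joint angles nearest the present ones, or None.
- vision.get_image(name): name is "scene" or "side" or "wrist"; returns the picture (384x512x3 uint8, red, green, blue); there is no depth.
- vision.camera_model(name): a dict with "vfov" (degrees; the focal length in pixels is half the picture's height over the tangent of half this angle, whatever the lens; pixels are square), "cx", "cy" (the principal point, pixels), "view" (4x4, takes a point from world to camera coordinates). Camera axes: x right, y down, z forward; pixel columns grow to the right and rows downward; lengths in m; the calibration is good to about 2 mm. A picture is of the moment at which its call begins: read the wrist's pose just before it. camera_model takes no time and is no camera call; for the wrist camera it gives the pose at the moment of the call.
A pose or a line that the arm cannot do raises bot.MotionError and nothing moves.
- job.job_done(): hands the job in; it is judged then, once.
Readings, each from a call of its own:
- sensors.get_time(): time.
- sensors.get_joint_positions(): joint angles.
- sensors.get_dq(): joint speeds.
- sensors.get_effort(): joint torques, N m.
- sensors.get_tcp_pos(): TCP position.
- sensors.get_orientation(): TCP orientation.
- sensors.get_contact_force(): force on the tool from outside, world axes, zero at the start.
- sensors.get_ft_torque(): the same for the moment, N m.
- sensors.get_opening(): opening from 0.0 (shut) to 1.0 (fully open).
- sensors.get_grip_force(): force on a finger pad.
Only numpy, scipy, OpenCV 4.12 (cv2) and the standard library are available. Lean on these libraries where they do the work, as an engineer would, in place of code of your own. Each camera call takes 0.05 s, during which the arm holds its last target. There are 200 camera calls.

TASK

The wooden block of the rubber stamp has just been glued: stand the stamp upright on the bed of the small blue clamp, about in the middle of the jaws' width and with the long sides of its block facing the two jaws, and let go of it. Then close the jaw by pushing the star wheel round gently, spoke after spoke (never pushing on the jaw itself), feeling the wheel stiffen as the jaw meets the block, and leave the block clamped with about 15 N: clearly held, and never squeezed as hard as 30 N. Leave the other things where they are.

Things in the scene. Friction and masses are not known exactly. Their poses are not given: they have to be found in the camera images.
- stamp: Rubber stamp, wooden block and dark red turned handle, 50 g, 67 mm high, upright. Origin: centre of the block's underside, z up. The block is 28 mm (its x) by 56 mm (its y), 12 mm high. The round handle stands on its centre: waist 18 mm thick from 12 to 34 mm height, bulb up to 26 mm thick from 34 to 67 mm; it can be gripped at about 50 mm height.
- clamp: Small glue clamp fixed to the desk: plywood bed 112 mm (x) by 264 mm (y), blue housing with the star wheel at its -y end, blue fixed end at +y. Origin: centre of its underside on the desk; z up. Bed top at z = 18 mm. Two 8 mm guide rods along y at x = -42 and +42 mm, tops at z = 31 mm. Housing: y = -125 to -55 mm, top at z = 48 mm.
- clamp_bed (a point): Point on the bed's top between the jaws (x = 0, y = 70, z = 18 mm of the clamp). The jaws face each other along the clamp's y, are 90 mm wide (x) and reach from 2 to 16 mm above the bed; the blue blocks behind them reach 24 mm above it.
- fixed_end (a point): Fixed jaw: point on the clamp's axis 27 mm above the desk, where the front of its steel pad lies when screwed right in (y = 105 mm of the clamp). A setscrew has the pad 0 to 10 mm farther out (towards -y); how far differs each time and is not reported.
- clamp_slide: Blue slide with the moving jaw, driven by the star wheel through a rack and pinion. The jaw is a steel plate on two springs on its front (together 4 N per mm of compression, slack when free). The jaw's front, when free, is at y = 23 mm + 20 mm x (star_wheel in rad) of the clamp. Origin: on the clamp's axis at desk height, 23 mm behind (-y) that front; axes as the clamp's.
- star_wheel (a joint): Angle of the star wheel (rad): start 0 to 0.5, stops at -0.2 and 3.8. Grows clockwise seen from above, which closes the jaw (20 mm per rad). At 0 the spoke with the red ball points along the clamp's -y. It stays where left: friction 0.56 N m (9.3 N at 60 mm radius), plus 0.020 N m per newton of clamping (15 N clamped: 14.3 N at 60 mm). Over 28 N it slips back.
- wheel_center (a point): Centre of the star wheel, on its upright axis (x = 0, y = -90 mm of the clamp), at mid height of the spokes, 78 mm above the desk. Five steel spokes 10 mm thick, 72 degrees apart, reach to 74 mm radius with 18 mm balls on the ends (one red, four black). The hub is 38 mm thick, its top 91 mm above the desk.
- tape_1: Roll of tan adhesive tape lying flat, 104 mm across, 25 mm high; bystander. Origin: centre of its underside.
- ink_pad: Green ink pad tin, 62 x 92 x 18 mm; bystander. Origin: centre of its underside.
- glass_weight: Round blue-green glass paperweight, 72 mm across, 49 mm high; bystander. Origin: centre of its underside.
- mug: White mug with dark stripes, 86 x 120 x 90 mm; bystander. Origin: centre of its underside.

How it is judged:
On the way:
1. the stamp stands upright on the clamp's bed between the jaws, let go, not yet clamped (x of stamp in the frame of clamp between -0.025 and 0.025 m and y of stamp in the frame of clamp between 0.04 and 0.1 m and z of stamp in the frame of clamp between 0.013 and 0.023 m and angle between stamp's own z axis and vertical below 0.1 rad and contact force between each of the fingers, the arm and stamp below 0.2 N and contact force between clamp_slide and stamp below 2 N), for 0.2 s.
At the end, for the whole second after the job is handed in: The stamp stands upright (within 0.1 rad) on the clamp's bed, within 25 mm of the middle of the jaws' width, the long sides of its block against the jaws (within 0.15 rad), clamped with 8 to 24 N, at rest, and the wheel is at rest (x of stamp in the frame of clamp between -0.025 and 0.025 m and y of stamp in the frame of clamp between 0.04 and 0.1 m and z of stamp in the frame of clamp between 0.013 and 0.023 m and angle between stamp's own z axis and vertical below 0.1 rad and angle between the y axis of stamp and the x axis of clamp, either way round below 0.15 rad and contact force between clamp_slide and stamp between 8 and 24 N and linear speed of stamp below 0.01 m/s and velocity of joint star_wheel between -0.05 and 0.05 rad/s); the robot touches nothing.
It fails at once if the block is squeezed with 30 N or more (contact force between clamp_slide and stamp above 30 N).
It fails at once if the robot pushes the star wheel with more than 25 N (contact force between any of the fingers, the arm and star_wheel above 25 N).
It fails at once if the robot pushes on the moving jaw itself (more than 5 N) (contact force between any of the fingers, the arm and clamp_slide above 5 N).
It fails at once if the tape, ink pad, glass paperweight or mug is moved by more than 30 mm (distance of any of tape_1, ink_pad, glass_weight, mug from where it was at the start of the episode above 0.03 m).
It also fails if it takes over 70 s, if anything falls off the work surface, if the arm or the gripper's body presses on something with over 40 N, if the wrist force passes 120 N, or if a joint passes its speed limit or range.

## Working session

There is one attempt and no reset: what is moved stays moved. The work goes in short steps, each a Python script; the robot and the scene stay as the last script left them, time stands still between calls to the robot, and variables do not carry over. Pictures are saved under pics/ and viewed, at most 10 in all, crops included, and the job is handed in when it is done.

```bash
mkdir -p pics; python3 - <<'E'
from bench import bot,jaws,solver,vision,job,sensors
import cv2,numpy as np
for n in("scene","side"):
    im=vision.get_image(n);cv2.imwrite(f"pics/{n}0.png",cv2.resize(im[:,:,::-1],(800,600),interpolation=cv2.INTER_CUBIC));np.save(f"pics/{n}0.npy",im)
    print(vision.camera_model(n))
print(sensors.get_time(),sensors.get_orientation())
E
```

```text
{'vfov': 54.61478768845778, 'cx': 252.97984716035748, 'cy': 189.37485673078848, 'view': array([[ 0.76302657, -0.64622114,  0.01373678, -0.44916086],
       [-0.44082536, -0.53581292, -0.72012327,  0.32606614],
       [ 0.47271922,  0.54341766, -0.69371016,  0.95422179],
       [ 0.        ,  0.        ,  0.        ,  1.        ]])}
{'vfov': 47.31171428031556, 'cx': 258.6848632477269, 'cy': 194.4960813414033, 'view': array([[ 0.64576276, -0.76344948,  0.01163387, -0.41279572],
       [-0.66588151, -0.57056005, -0.48069017,  0.44170666],
       [ 0.37362048,  0.30266503, -0.87681333,  1.21401415],
       [ 0.        ,  0.        ,  0.        ,  1.        ]])}
0.1 [ 1.10659536e-01  9.93857980e-01 -8.44207366e-04 -2.63756469e-04]
```

View pics/scene0.png

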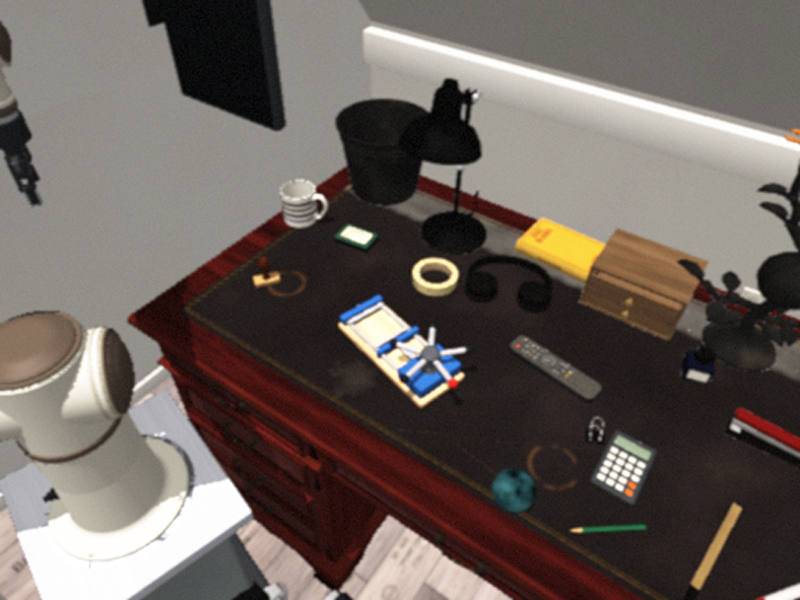

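View pics/side0.png

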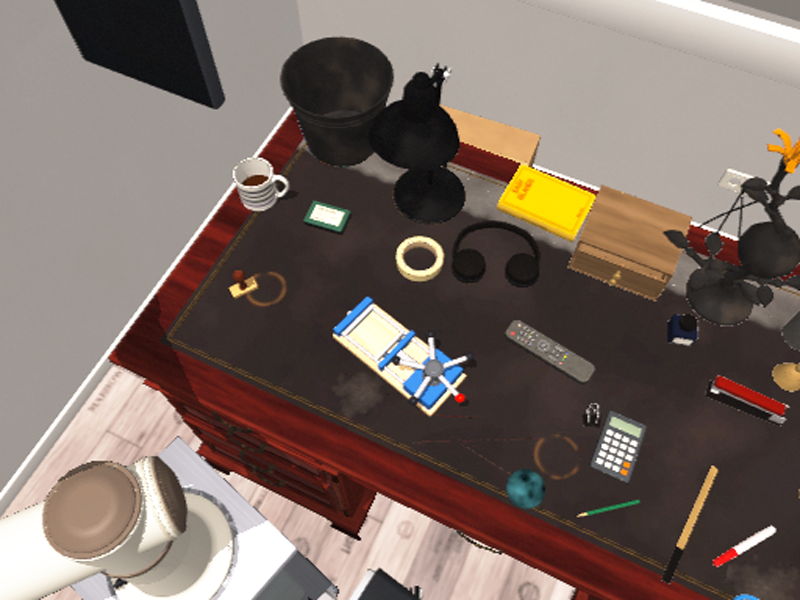

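The scene view shows the stamp at about (265,275), the clamp at (400,350), its hub at (430,354) and the red ball at (453,383). The side view shows the stamp at (240,285), the hub at (433,369) and the red ball at (461,398). I'll get rough positions from these, then look with the wrist camera.

```bash
cat > h.py <<'E'
from bench import bot,jaws,solver,vision,job,sensors
import cv2,numpy as np
from scipy.spatial.transform import Rotation as R
def ray(cm,u,v):
    f=192/np.tan(np.radians(cm["vfov"])/2); V=np.array(cm["view"])
    d=V[:3,:3].T@np.array([(u-cm["cx"])/f,(v-cm["cy"])/f,1]); return -V[:3,:3].T@V[:3,3],d/np.linalg.norm(d)
def plane(cm,u,v,z):
    o,d=ray(cm,u,v); return o+d*(z-o[2])/d[2]
def tri(rs):
    A=sum(np.eye(3)-np.outer(d,d) for o,d in rs);b=sum((np.eye(3)-np.outer(d,d))@o for o,d in rs)
    p=np.linalg.solve(A,b); return p,[np.linalg.norm(np.cross(p-o,d)) for o,d in rs]
def proj(cm,p):
    f=192/np.tan(np.radians(cm["vfov"])/2); V=np.array(cm["view"]); c=V[:3,:3]@p+V[:3,3]; return f*c[0]/c[2]+cm["cx"],f*c[1]/c[2]+cm["cy"]
def down(yaw):  # tool pointing down; tool y axis horizontal at angle yaw from world y
    return (R.from_euler('z',yaw)*R.from_quat([0,1,0,0])).as_quat()
E
python3 - <<'E'
from h import *
s=512/800
a,b=vision.camera_model("scene"),vision.camera_model("side")
for n,p,q,z in [("red",(453,383),(461,398),.078),("hub",(430,354),(433,369),.091),("bulb",(265,264),(239,276),.055),("bedL",(340,322),(333,335),.018),("bedB",(424,404),(429,414),.018),("bedR",(464,374),(465,377),.018),("mug",(298,205),(257,187),.05)]:
    p=np.array(p)*s;q=np.array(q)*s
    print(n,tri([ray(a,*p),ray(b,*q)]),plane(a,*p,z),plane(b,*q,z))
V=np.array(vision.camera_model("wrist")["view"]);print(V, vision.camera_model("wrist")["vfov"])
print(R.from_quat(sensors.get_orientation()).as_matrix(),sensors.get_tcp_pos())
print("tcp in cam",V[:3,:3]@sensors.get_tcp_pos()+V[:3,3])
E
```

```text
red (array([ 0.53447941, -0.2237992 ,  0.07785553]), [np.float64(0.0019305725538382387), np.float64(0.0019305725538382305)]) [ 0.53266601 -0.2229018   0.078     ] [ 0.536069   -0.22490659  0.078     ]
hub (array([ 0.54699679, -0.14801974,  0.07852969]), [np.float64(0.0005453848856628761), np.float64(0.0005453848856628266)]) [ 0.53877339 -0.15511437  0.091     ] [ 0.54290213 -0.15123817  0.091     ]
bulb (array([0.45970528, 0.30209565, 0.0458239 ]), [np.float64(0.0006296284738056374), np.float64(0.0006296284738055812)]) [0.45574567 0.29185195 0.055     ] [0.45650617 0.29688686 0.055     ]
bedL (array([0.49286154, 0.06570877, 0.02689992]), [np.float64(0.000625097839335591), np.float64(0.0006250978393354671)]) [0.49809138 0.07256303 0.018     ] [0.49502876 0.06950462 0.018     ]
bedB (array([ 0.49652377, -0.18727492,  0.00824896]), [np.float64(0.002645660944974112), np.float64(0.0026456609449740155)]) [ 0.49380781 -0.19345168  0.018     ] [ 0.49130145 -0.18771631  0.018     ]
bedR (array([ 0.59444876, -0.19529858,  0.02688262]), [np.float64(0.0003348927736289832), np.float64(0.0003348927736290019)]) [ 0.60041661 -0.19102628  0.018     ] [ 0.59761594 -0.19343748  0.018     ]
mug (array([0.6444297 , 0.44347163, 0.04758766]), [np.float64(0.0022315282502428737), np.float64(0.0022315282502428373)]) [0.6405971  0.44119078 0.05      ] [0.64544799 0.4409066  0.05      ]
[[ 0.21962867  0.97558206 -0.00169857 -0.57392875]
 [ 0.93044683 -0.20894347  0.30101716 -0.04006303]
 [ 0.29331204 -0.06769243 -0.95361721  0.37927283]
 [ 0.          0.          0.          1.        ]] 69.45004324570958
[[-9.75508795e-01  2.19959280e-01 -7.11112134e-04]
 [ 2.19960170e-01  9.75507509e-01 -1.61967012e-03]
 [ 3.37433754e-04 -1.73641879e-03 -9.99998435e-01]] [0.12626111 0.56034103 0.20037801]
tcp in cam [1.20107486e-04 2.06538440e-02 1.87291968e-01]
```

```bash
python3 - <<'E'
from h import *
import pickle
cms={}
for n,p in (("stamp",(0.42,0.30,0.2)),("clamp",(0.50,-0.03,0.27)),("wheel",(0.46,-0.13,0.27))):
    bot.move_pose(p,down(0)); cm=vision.camera_model("wrist"); im=vision.get_image("wrist"); cms[n]=(cm,im)
    cv2.imwrite(f"pics/w_{n}.png",cv2.resize(im[:,:,::-1],(800,600),interpolation=cv2.INTER_CUBIC)); print(n,sensors.get_time())
pickle.dump(cms,open("cms.pkl","wb"))
E
```

```text
stamp 1.6083
clamp 2.9667
wheel 3.525
```

View pics/w_stamp.png

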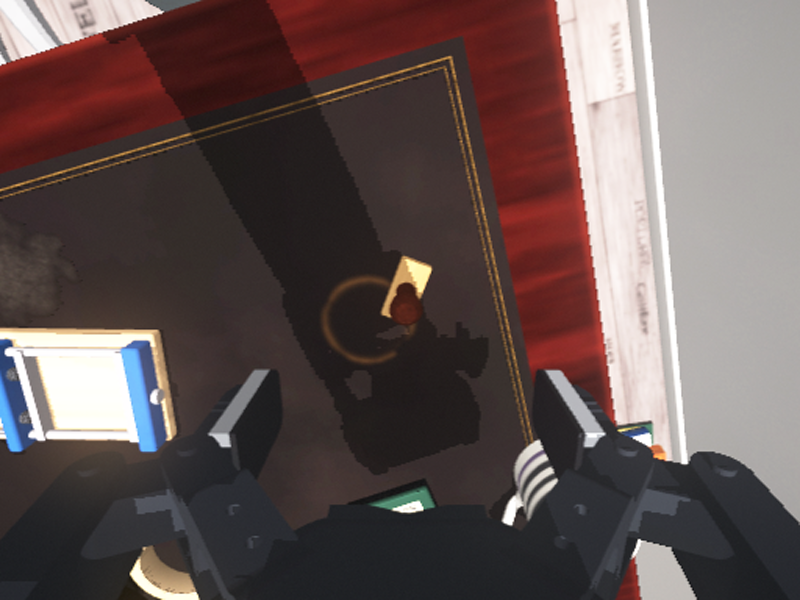

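View pics/w_clamp.png

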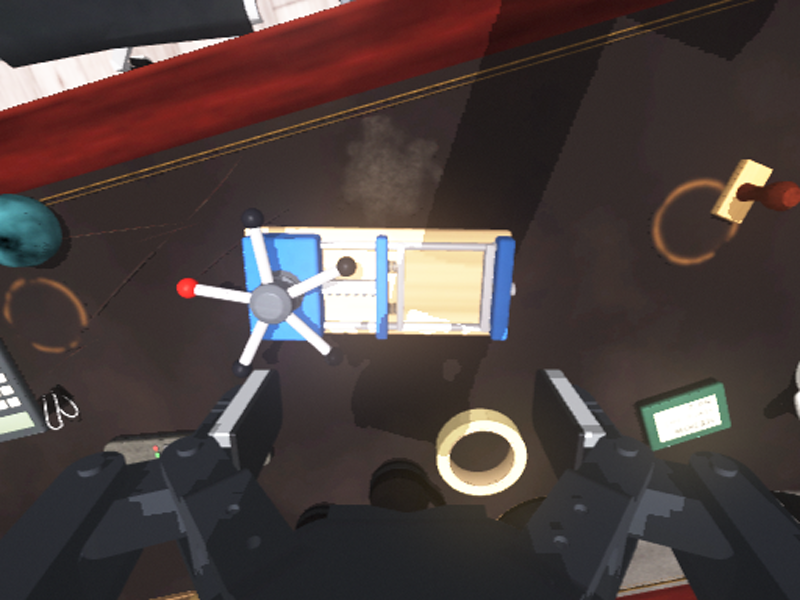

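View pics/w_wheel.png

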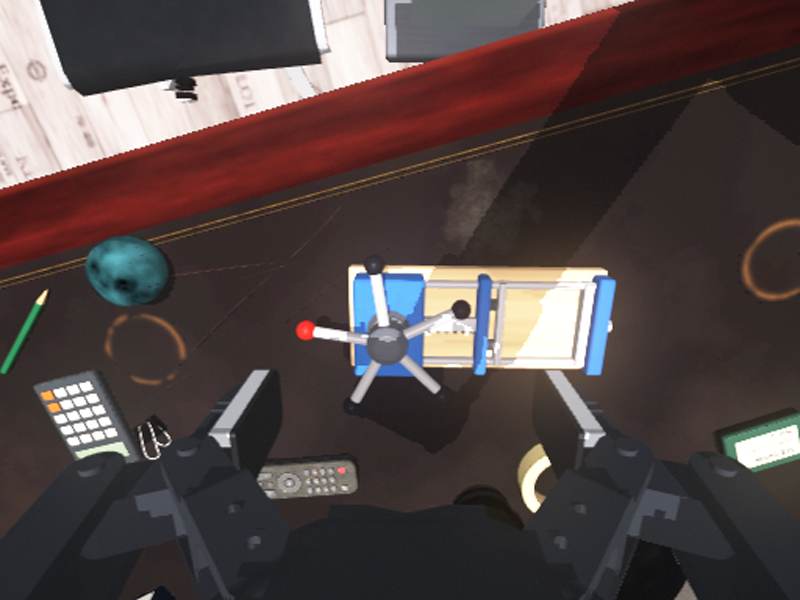

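The wrist views show the stamp block's corners at (404,257), (432,266) and (383,308), with its handle at (405,305). In the clamp view the clamp lies almost along world y: hub (271,303), red ball (187,288), moving jaw at about x=398 and fixed pad at about x=485. Next I'll measure these with colour masks.

```bash
python3 - <<'E'
from h import *
import pickle
cms=pickle.load(open("cms.pkl","rb"))
s=.64
def cc(mask,near,r=30):
    n,l,st,c=cv2.connectedComponentsWithStats(mask.astype(np.uint8)); 
    k=[i for i in range(1,n) if st[i,4]>8 and np.hypot(*(c[i]-near))<r]; i=max(k,key=lambda i:st[i,4]); return l==i,c[i],st[i]
def hsv(n): return cv2.cvtColor(cms[n][1],cv2.COLOR_RGB2HSV).astype(int)
rays=[]
for n,p in (("clamp",(187,288)),("wheel",(306,330))):
    h=hsv(n);cm=cms[n][0];m=((h[...,0]<8)|(h[...,0]>172))&(h[...,1]>170)&(h[...,2]>90)
    _,c,st=cc(m,np.array(p)*s);print("red",c/s,st,plane(cm,*c,.078))
    rays.append(ray(cm,*c))
    # hub: grey circle
    q=np.array({"clamp":(271,303),"wheel":(389,345)}[n])*s
    print("hub",plane(cm,*q,.091))
    # blue
    m=(h[...,0]>100)&(h[...,0]<125)&(h[...,1]>150)&(h[...,2]>80)
    q=np.array({"clamp":(503,288),"wheel":(600,328)}[n])*s
    mm,c,st=cc(m,q); print("fixedblue",c/s,st)
    ct=max(cv2.findContours(mm.astype(np.uint8),0,2)[0],key=cv2.contourArea)[:,0]
    P=np.array([plane(cm,*x,.042)[:2] for x in ct.astype(float)],np.float32);print(cv2.minAreaRect(P),P.min(0),P.max(0))
    # bed edge nearest to robot (top edge in image): warm bright pixels
    m=(h[...,0]<28)&(h[...,0]>8)&(h[...,1]>40)&(h[...,2]>120)
    u0,u1=({"clamp":(262,420),"wheel":(430,600)}[n]); pts=[]
    for u in range(int(u0*s),int(u1*s)):
        col=m[int(.64*(200 if n=="clamp" else 240)):int(.64*300),u]; 
        if col.any(): pts.append(plane(cm,u,np.argmax(col)-.5+int(.64*(200 if n=="clamp" else 240)),.018)[:2])
    pts=np.array(pts);f=np.polyfit(pts[:,1],pts[:,0],1);print("edge slope",f,np.std(np.polyval(f,pts[:,1])-pts[:,0]),len(pts), np.polyval(f,-.06))
print("red tri",tri(rays))
# stamp
br=[]
for n,p,q in (("stamp",(404,308),(410,280)),("clamp",(785,195),(742,190))):
    h=hsv(n);cm=cms[n][0]
    m=((h[...,0]<9)|(h[...,0]>172))&(h[...,1]>120)&(h[...,2]>40); mm,c,st=cc(m,np.array(p)*s);print("handle",c/s,st); br.append(ray(cm,*c))
    m=(h[...,0]>12)&(h[...,0]<32)&(h[...,1]>60)&(h[...,2]>110); mm,c,st=cc(m,np.array(q)*s);print("block",c/s,st)
    ct=max(cv2.findContours(mm.astype(np.uint8),0,2)[0],key=cv2.contourArea)[:,0]
    for z in (0.,.012):
        P=np.array([plane(cm,*x,z)[:2] for x in ct.astype(float)],np.float32);r=cv2.minAreaRect(P);print(z,r,cv2.boxPoints(r).round(3).tolist())
print(tri(br))
for n in("stamp","clamp"):
    x0,y0=(230,150) if n=="stamp" else (440,85)
    pass
c=cms["clamp"][1][125:235,90:345,::-1]; a=cv2.resize(c,None,fx=3.1,fy=3.1,interpolation=cv2.INTER_CUBIC)
b=cv2.resize(cms["stamp"][1][155:215,225:295,::-1],None,fx=3.9,fy=3.9,interpolation=cv2.INTER_CUBIC)
out=np.zeros((600,800,3),np.uint8);out[:a.shape[0],:a.shape[1]]=a[:,:800];out[345:345+b.shape[0],:b.shape[1]]=b;cv2.imwrite("pics/crop1.png",out)
E
```

```text
red [186.025  287.0125] [113 178  14  13 125] [ 0.53480848 -0.22288467  0.078     ]
hub [ 0.54506495 -0.14529107  0.091     ]
fixedblue [502.63339711 286.6363733 ] [315 152  15  66 588]
((0.5484906435012817, 0.06411430239677429), (0.015078933909535408, 0.10286630690097809), 89.77751922607422) [0.4970617  0.05641439] [0.5999332  0.07181909]
edge slope [0.00856971 0.49127847] 0.0004428172531582435 101 0.4907642920726243
red [304.6875     329.38858696] [189 205  13  13 115] [ 0.53497753 -0.22225012  0.078     ]
hub [ 0.54449798 -0.14536013  0.091     ]Traceback (most recent call last):
  File "<stdin>", line 20, in <module>
  File "<stdin>", line 7, in cc
ValueError: max() iterable argument is empty
```

```bash
python3 - <<'E'
from h import *
import pickle
cms=pickle.load(open("cms.pkl","rb"))
s=.64
def cc(mask,near,r=30):
    n,l,st,c=cv2.connectedComponentsWithStats(mask.astype(np.uint8)); 
    k=[i for i in range(1,n) if st[i,4]>8 and np.hypot(*(c[i]-near))<r]; i=max(k,key=lambda i:st[i,4]); return l==i,c[i],st[i]
def hsv(n): return cv2.cvtColor(cms[n][1],cv2.COLOR_RGB2HSV).astype(int)
br=[]
for n,p,q in (("stamp",(404,308),(410,280)),("clamp",(785,195),(742,190))):
    h=hsv(n);cm=cms[n][0]
    m=((h[...,0]<9)|(h[...,0]>172))&(h[...,1]>120)&(h[...,2]>40); mm,c,st=cc(m,np.array(p)*s);print("handle",c/s,st); br.append(ray(cm,*c))
    m=(h[...,0]>12)&(h[...,0]<32)&(h[...,1]>60)&(h[...,2]>110); mm,c,st=cc(m,np.array(q)*s);print("block",c/s,st)
    ct=max(cv2.findContours(mm.astype(np.uint8),0,2)[0],key=cv2.contourArea)[:,0]
    for z in (0.,.012):
        P=np.array([plane(cm,*x,z)[:2] for x in ct.astype(float)],np.float32);r=cv2.minAreaRect(P);print(z,r,cv2.boxPoints(r).round(3).tolist())
print(tri(br))
c=cms["clamp"][1][125:235,90:345,::-1]; a=cv2.resize(c,None,fx=3.1,fy=3.1,interpolation=cv2.INTER_CUBIC)
b=cv2.resize(cms["stamp"][1][155:215,225:295,::-1],None,fx=3.9,fy=3.9,interpolation=cv2.INTER_CUBIC)
out=np.zeros((600,800,3),np.uint8);out[:a.shape[0],:a.shape[1]]=a[:,:800];out[345:345+b.shape[0],:b.shape[1]]=b;cv2.imwrite("pics/crop1.png",out)
E
```

```text
handle [405.49568966 305.70350985] [250 181  21  28 406]
block [407.4949187  278.96976626] [244 164  33  39 492]
0.0 ((0.45944827795028687, 0.2996217608451843), (0.02985568717122078, 0.05948692932724953), 69.09866333007812) [[0.4259999990463257, 0.29600000381469727], [0.4819999933242798, 0.2750000059604645], [0.49300000071525574, 0.30300000309944153], [0.43700000643730164, 0.3240000009536743]]
0.012 ((0.4557090401649475, 0.2996426522731781), (0.02889348939061165, 0.057569749653339386), 69.09870147705078) [[0.42399999499320984, 0.29600000381469727], [0.47699999809265137, 0.2759999930858612], [0.4880000054836273, 0.30300000309944153], [0.4339999854564667, 0.3230000138282776]]
handle [771.96180556 194.27372685] [472 116  40  19 540]
block [739.88667582 190.20861951] [455 102  40  45 728]
0.0 ((0.45972755551338196, 0.30231955647468567), (0.03791528567671776, 0.06463346630334854), 69.06902313232422) [[0.4230000078678131, 0.29600000381469727], [0.4830000102519989, 0.27300000190734863], [0.4970000088214874, 0.30799999833106995], [0.4359999895095825, 0.3319999873638153]]
0.012 ((0.45875200629234314, 0.29331445693969727), (0.036886028945446014, 0.06287889182567596), 69.06900787353516) [[0.4230000078678131, 0.28700000047683716], [0.4819999933242798, 0.26499998569488525], [0.4950000047683716, 0.29899999499320984], [0.4359999895095825, 0.32199999690055847]]
(array([0.45774917, 0.29933493, 0.04531453]), [np.float64(0.0008722541996739799), np.float64(0.0008722541996740636)])
```

View pics/crop1.png

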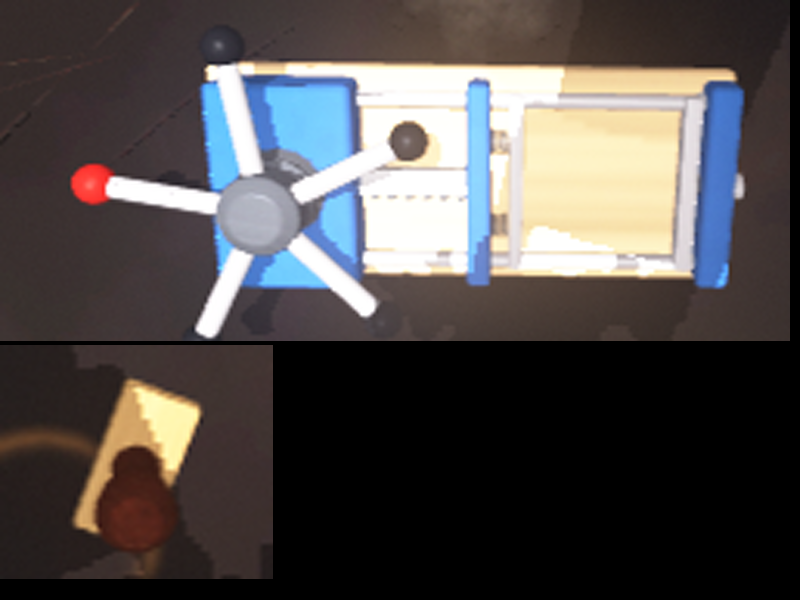

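The crop shows the moving jaw's front at about x=520 and the fixed pad's front at about x=678, with the stamp's long axis about 21° off world x. Next: pick the stamp, place it, release and check.

```bash
python3 - <<'E'
from h import *
import pickle
cm=pickle.load(open("cms.pkl","rb"))["clamp"][0]
for u in(520,677): print("jaw/pad front clamp y",plane(cm,90+u/3.1,125+180/3.1,.034)[1]+.0553)
g=np.array([.457,.2996]); y2=-.0086; y1=y2-.356
bot.move_pose((*g,.13),down(y1)); bot.servo_line((*g,.031),vel=.12)
jaws.grip(0.0,25); print("open",sensors.get_opening(),sensors.get_grip_force(),sensors.get_tcp_pos())
bot.servo_line((*g,.15),vel=.15)
t=np.array([.5466,.0197])
bot.move_pose((*t,.15),down(y2)); print(sensors.get_opening(),sensors.get_time())
bot.servo_line((*t,.056),vel=.12)
print(bot.servo_line((*t,.046),vel=.02,until_force=2.5),sensors.get_tcp_pos())
jaws.grip(0.5); bot.sleep(.2); print(sensors.get_opening())
bot.servo_line((*t,.16),vel=.15)
bot.move_pose((.48,.0,.2),down(0))
cm=vision.camera_model("wrist"); im=vision.get_image("wrist");pickle.dump((cm,im),open("pl.pkl","wb"))
cv2.imwrite("pics/placed.png",cv2.resize(im[:,:,::-1],(800,600),interpolation=cv2.INTER_CUBIC)); print(sensors.get_time())
E
```

```text
jaw/pad front clamp y 0.02250343745666035
jaw/pad front clamp y 0.10041985660896921
open 0.20017661733908704 21.79373889346607 [0.4571614  0.29963199 0.03124158]
0.16996369795971714 8.8833
True [0.54769638 0.01960935 0.05193487]
0.4977468399288204
12.0917
```

View pics/placed.png

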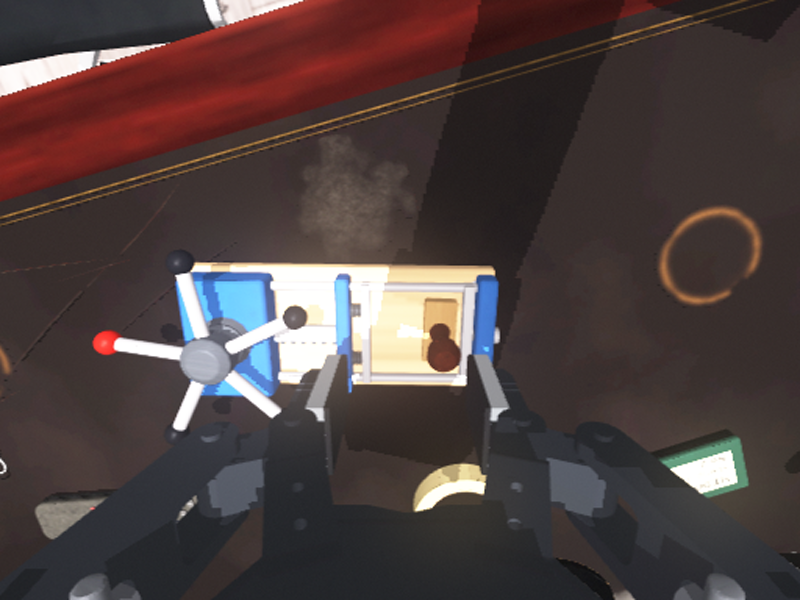

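The picture shows the stamp upright on the bed, its block at (440,320) square to the jaws with gaps on both sides. Now the wheel: first strokes with torque readout.

```bash
cat > w.py <<'E'
from h import *
C=np.array([.545,-.1453]); YAW=-.0086; RAD=.054; Z=.062; TILT=.1; HALF=.016
D=np.arcsin(HALF/RAD)
def az(th,k): return -np.pi/2+YAW-th+k*2*np.pi/5   # spoke azimuth
def pose(a,z=Z):
    # a: finger-centre azimuth; tool y radial (yaw follows spoke azimuth a-D), outer edge leading clockwise
    yaw=a-D-np.pi/2-TILT
    return [*(C+RAD*np.array([np.cos(a),np.sin(a)])),z],down(yaw)
def torque(F0):
    F=sensors.get_contact_force()-F0; r=sensors.get_tcp_pos()[:2]-C
    return -(r[0]*F[1]-r[1]*F[0])*-1, np.hypot(F[0],F[1])   # reaction on tool is CCW => positive
def enter(th,lo=1.6):
    # spoke with largest azimuth allowing the entry; returns k
    ks=[k for k in range(-5,10) if az(th,k)<=lo+2*np.pi/5]; k=max(ks,key=lambda k:az(th,k))
    a=az(th,k)+.63
    bot.move_pose(*pose(a,.13)); F0=sensors.get_contact_force(); bot.servo_line(pose(a)[0],vel=.12); return k,F0
def leave(a): 
    p,q=pose(a+.2); bot.servo_line(p,frame=q,vel=.08); p[2]=.13; bot.servo_line(p,vel=.15)
E
python3 - <<'E'
from w import *
th=.124
for k in range(-2,6):
    if .6<az(th,k)<3:
        print(k,az(th,k),[None if solver.inverse_kinematics(*pose(az(th,k)+d)) is None else solver.inverse_kinematics(*pose(az(th,k)+d))[5].round(2) for d in(.63,.3,-.5,-1)])
jaws.grip(0.0,40)
k,F0=enter(th,lo=.9); print("k",k,az(th,k),F0,sensors.get_time())
a0=az(th,k)+.63
for i in range(1,8):
    a=a0-.1*i; p,q=pose(a); hit=bot.servo_line(p,frame=q,vel=.04,until_force=18)
    print(i,"wheel if touching",round(th+(az(th,k)+D-a),3),np.round(torque(F0),3),hit)
    if hit: break
E
```

```text
2 0.8098777960769379 [np.float64(-1.42), np.float64(-1.09), np.float64(-0.32), np.float64(0.14)]
3 2.066514857512855 [np.float64(-2.77), np.float64(-2.41), np.float64(-1.55), np.float64(-1.04)]
k 3 2.066514857512855 [ 0.0123063  -0.06579473  0.20099817] 14.2
1 wheel if touching -0.105 [-0.024  0.654] False
2 wheel if touching -0.005 [-0.01  0.41] False
3 wheel if touching 0.095 [0.054 1.012] False
4 wheel if touching 0.195 [0.029 0.724] False
5 wheel if touching 0.295 [-0.033  0.62 ] False
6 wheel if touching 0.395 [0.001 0.528] False
7 wheel if touching 0.495 [0.017 0.426] False
```

```bash
python3 - <<'E'
from w import *
for n,c in(("side",(190,300)),):
    im=vision.get_image(n)[190:290,200:330]; cv2.imwrite("pics/push1.png",cv2.resize(im[:,:,::-1],(780,600),interpolation=cv2.INTER_CUBIC))
print(sensors.get_tcp_pos())
E
```

```text
[ 0.52242315 -0.09625756  0.0619557 ]
```

View pics/push1.png

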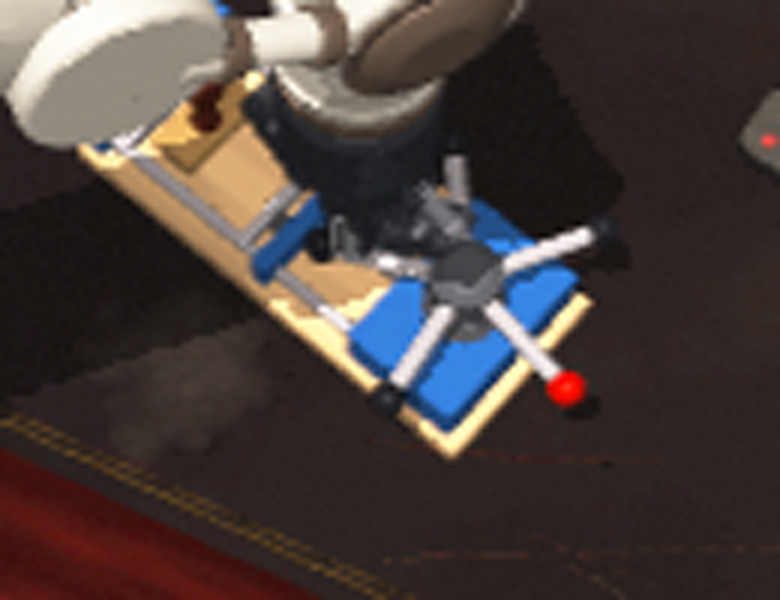

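```bash
python3 - <<'E'
from w import *
print(sensors.get_opening(),sensors.get_tcp_pos(),R.from_quat(sensors.get_orientation()).as_matrix().round(3).tolist(),sensors.get_contact_force())
cm=vision.camera_model("wrist");im=vision.get_image("wrist"); cv2.imwrite("pics/push_w.png",cv2.resize(im[:,:,::-1],(800,600),interpolation=cv2.INTER_CUBIC))
for k in range(5):
    print(k,np.round(np.array(proj(cm,np.array([*(C+.06*np.array([np.cos(az(.124,k)),np.sin(az(.124,k))])),.078])))/.64))
print("tcp",np.array(proj(cm,sensors.get_tcp_pos()))/.64)
E
```

```text
-0.0010814642328600037 [ 0.52242315 -0.09625756  0.0619557 ] [[-1.0, -0.029, -0.0], [-0.029, 1.0, -0.0], [0.0, -0.0, -1.0]] [-0.54984587  0.99678379  1.17425869]
0 [139. 381.]
1 [235. 506.]
2 [390. 487.]
3 [417. 342.]
4 [249. 262.]
tcp [407.32767555 339.28452094]
```

View pics/push_w.png

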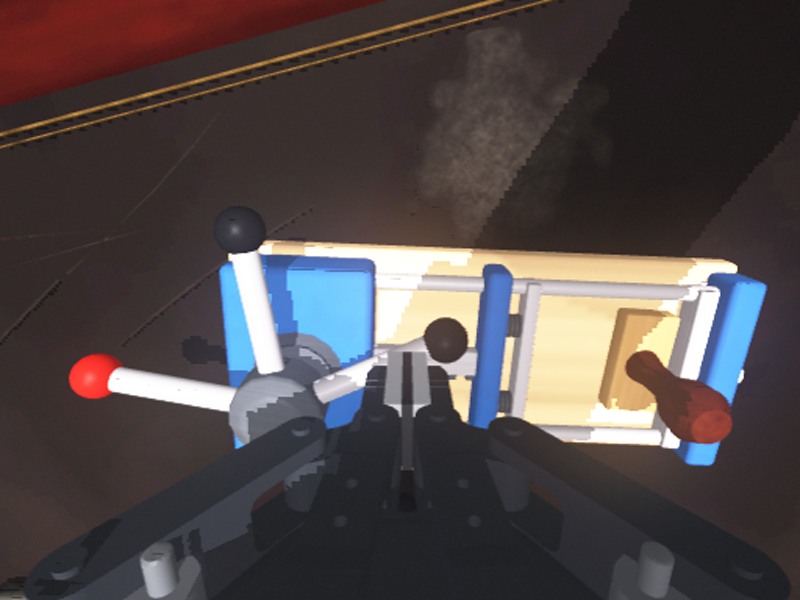

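The wrist view shows the red ball unmoved (97,376), spoke 3's ball at (447,340) and the fingertips at (407,352), right over the spoke in plan without contact. I'll zoom in to see on which side (or above) the finger is, using one composite.

```bash
python3 - <<'E'
from w import *
w=cv2.imread("pics/push_w.png")[300:450,250:500]
a=cv2.resize(w,(800,480)[:2] if 0 else (500,300),interpolation=cv2.INTER_CUBIC)
out=np.zeros((600,800,3),np.uint8); out[:300,:500]=a
# move 20 deg further clockwise to test for contact, then side & scene crops
k=3; F0=np.array([.012,-.066,.2])
for i in range(1,4):
    aa=1.997-.08*i; p,q=pose(aa); hit=bot.servo_line(p,frame=q,vel=.02,until_force=12)
    print(i,np.round(torque(F0),3),(sensors.get_contact_force()-F0).round(2),hit,sensors.get_tcp_pos().round(4))
    if hit: break
cm=vision.camera_model("wrist");im=vision.get_image("wrist")
out[300:600,:400]=cv2.resize(im[150:300,100:300,::-1],(400,300))
im=vision.get_image("side");out[300:600,400:800]=cv2.resize(im[195:270,225:325,::-1],(400,300),interpolation=cv2.INTER_CUBIC)
im=vision.get_image("scene");out[:300,500:800]=cv2.resize(im[190:270,230:310,::-1],(300,300),interpolation=cv2.INTER_CUBIC)
cv2.imwrite("pics/comp.png",out)
E
```

```text
1 [-0.062  1.186] [ 1.    0.64 -0.62] False [ 0.5265 -0.0946  0.062 ]
2 [0.025 0.552] [-0.53  0.16 -0.66] False [ 0.5307 -0.0932  0.062 ]
3 [0.006 0.83 ] [-0.26  0.79 -0.77] False [ 0.5349 -0.0923  0.0619]
```

View pics/comp.png

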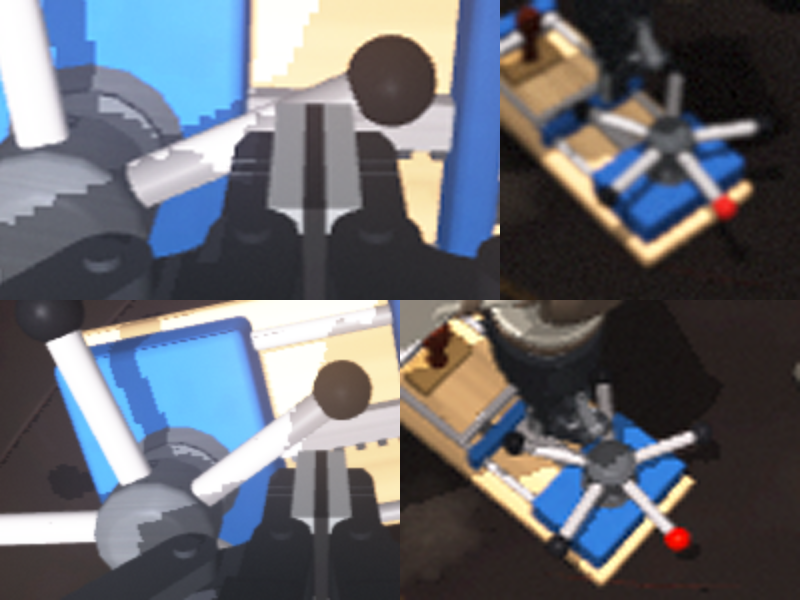

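The composite shows the spoke unmoved and fully visible, with the finger now past it. So the real fingertips must be higher than I assumed and they passed over the spoke. I'll probe the known 48 mm housing top to calibrate the tip height.

```bash
python3 - <<'E'
from w import *
p=sensors.get_tcp_pos().copy();p[2]=.13;bot.servo_line(p,vel=.2)
print(R.from_quat(sensors.get_orientation()).as_matrix()[:,2].round(3))
a=az(.124,3)+.63
bot.move_pose(*pose(a,.11)); q=pose(a)[0]; q[2]=.062; bot.servo_line(q,vel=.12); q[2]=.02
print(bot.servo_line(q,vel=.02,until_force=4),sensors.get_tcp_pos(),sensors.get_contact_force(),sensors.get_time())
E
```

```text
[ 0.001 -0.    -1.   ]
False [ 0.49630661 -0.12206395  0.02007119] [0.00850822 0.10430816 0.12775132] 21.7917
```

```bash
python3 - <<'E'
from w import *
q=sensors.get_tcp_pos().copy(); q[2]=-.005
print(bot.servo_line(q,vel=.02,until_force=4),sensors.get_tcp_pos(),sensors.get_contact_force(),sensors.get_opening(),sensors.get_time())
im=vision.get_image("wrist"); np.save("probe.npy",im)
h=cv2.cvtColor(im,cv2.COLOR_RGB2HSV).astype(int)
c=im[200:260,246:275].mean(1).astype(int)   # seam columns down the finger
for r in range(0,60,4): print(200+r,c[r])
E
```

```text
True [ 0.49645549 -0.12213073  0.0180378 ] [-0.89128745  0.73558654  5.37247039] -0.00011892172625218028 22.1917
200 [152 137 127]
204 [190 179 172]
208 [205 199 196]
212 [204 211 219]
216 [191 206 229]
220 [165 184 214]
224 [133 157 198]
228 [197 200 209]
232 [199 202 210]
236 [188 188 194]
240 [192 192 198]
244 [195 196 201]
248 [195 195 200]
252 [193 193 198]
256 [182 183 188]
```

Contact came at TCP z=0.018, which matches the 48 mm housing top if the real tips sit 30 mm behind the reported TCP. That fits the image too. I'll sweep with the TCP 30 mm lower, guarded by force.

```bash
sed -i 's/Z=.062/Z=.033/; s/pose(a,.13)/pose(a,.10)/; s/p\[2\]=.13/p[2]=.10/' w.py; python3 - <<'E'
from w import *
th=.124;k=3
q=sensors.get_tcp_pos().copy(); q[2]=.033; bot.servo_line(q,vel=.05); F0=sensors.get_contact_force(); print(F0)
a0=az(th,k)+.63
for i in range(1,13):
    a=a0-.06*i; p,q=pose(a); hit=bot.servo_line(p,frame=q,vel=.03,until_force=15)
    print(i,"wheel",round(th+(az(th,k)+D-a),3),np.round(torque(F0),3),(sensors.get_contact_force()-F0).round(2),hit)
    if hit: break
print(sensors.get_time(),sensors.get_tcp_pos())
im=vision.get_image("wrist"); 
E
```

```text
[-0.29085714  0.87479634 -0.51597337]
1 wheel -0.145 [0.055 1.018] [-0.5  -0.89  1.36] False
2 wheel -0.085 [0.074 1.435] [-0.34 -1.39  0.05] False
3 wheel -0.025 [0.023 1.451] [ 0.88 -1.15  0.9 ] False
4 wheel 0.035 [0.058 1.432] [ 0.04 -1.43  0.13] False
5 wheel 0.095 [0.047 1.32 ] [ 0.14 -1.31  0.13] False
6 wheel 0.155 [0.069 1.415] [-0.5  -1.32  1.41] False
7 wheel 0.215 [0.25 4.62] [-3.21 -3.32  2.49] False
8 wheel 0.275 [0.388 7.144] [-5.89 -4.04  2.92] False
9 wheel 0.335 [0.466 8.611] [-7.52 -4.19  4.3 ] False
10 wheel 0.395 [0.428 7.851] [-6.58 -4.29  6.29] False
11 wheel 0.455 [0.433 7.959] [-7.3  -3.16  4.27] False
12 wheel 0.515 [0.457 8.361] [-7.81 -2.98  4.81] False
25.8083 [ 0.52118377 -0.09594042  0.03246201]
```

```bash
cat >> w.py <<'E'
def avg(F0,n=6):
    t=[]
    for _ in range(n): t.append(torque(F0)); bot.sleep(.03)
    return np.mean(t,0)
F00=np.array([-.29,.87,-.5])
def red():
    cm=vision.camera_model("side"); h=cv2.cvtColor(vision.get_image("side"),cv2.COLOR_RGB2HSV).astype(int)
    m=(((h[...,0]<6)|(h[...,0]>174))&(h[...,1]>180)&(h[...,2]>120)).astype(np.uint8); n,l,st,c=cv2.connectedComponentsWithStats(m)
    o=[]
    for i in range(1,n):
        P=plane(cm,*c[i],.078)[:2]-C
        if st[i,4]>8 and .06<np.hypot(*P)<.095: o.append((round((-np.pi/2+YAW-np.arctan2(P[1],P[0]))%(2*np.pi),3),round(np.hypot(*P),3),st[i,4]))
    return o
E
python3 - <<'E'
from w import *
print("red",red())
base=az(.124,3)+D
for nom in (.65,.8,.95,1.1,1.25,1.4,1.55,1.7,1.85,2.0,2.1,2.2):
    p,q=pose(base-(nom-.124)); hit=bot.servo_line(p,frame=q,vel=.04,until_force=8)
    print(nom,avg(F00,3).round(3),hit)
    if hit: break
print("red",red(),sensors.get_time(),sensors.get_joint_positions().round(2))
E
```

```text
red [(np.float64(0.406), np.float64(0.076), np.int32(26))]
0.65 [0.352 6.585] False
0.8 [0.355 6.89 ] False
0.95 [0.318 6.662] False
1.1 [0.349 7.532] False
1.25 [0.343 8.108] False
1.4 [0.343 9.045] False
1.55 [0.318 8.648] False
1.7 [0.293 8.58 ] False
1.85 [0.325 8.678] False
2.0 [0.352 9.442] False
2.1 [0.341 8.923] False
2.2 [0.342 9.934] False
red [(np.float64(2.064), np.float64(0.07), np.int32(21))] 31.2083 [-0.41  0.43  1.62  0.01  1.09 -0.31]
```

```bash
python3 - <<'E'
from w import *
base=az(.124,3)+D; b=[]
for nom in np.arange(2.23,2.75,.03):
    p,q=pose(base-(nom-.124)); hit=bot.servo_line(p,frame=q,vel=.02,until_force=6)
    t=avg(F00,4); b.append(t[0]); print(round(nom,2),t.round(3),hit)
    if hit or (t[0]>.47): break
print("red",red(),sensors.get_time(),sensors.get_joint_positions()[5].round(2))
E
```

```text
2.23 [ 0.366 11.051] False
2.26 [ 0.391 11.217] False
2.29 [ 0.402 11.824] False
2.32 [ 0.411 10.824] False
2.35 [ 0.414 10.959] False
2.38 [ 0.432 11.577] False
2.41 [ 0.39  10.959] False
2.44 [ 0.371 10.944] False
2.47 [ 0.443 11.086] False
2.5 [ 0.445 11.653] False
2.53 [ 0.433 11.217] False
2.56 [ 0.402 10.772] False
2.59 [ 0.429 11.447] False
2.62 [ 0.434 11.638] False
2.65 [ 0.414 11.964] False
2.68 [ 0.412 11.766] False
2.71 [ 0.416 11.183] False
2.74 [ 0.436 11.262] False
red [(np.float64(2.67), np.float64(0.07), np.int32(19))] 38.1583 0.19
```

```bash
python3 - <<'E'
from w import *
base=az(.124,3)+D
for nom in np.arange(2.77,3.05,.03):
    p,q=pose(base-(nom-.124)); hit=bot.servo_line(p,frame=q,vel=.02,until_force=5)
    t=avg(F00,4); print(round(nom,2),t.round(3),hit)
    if hit or (t[0]>.53): break
print("red",red(),sensors.get_time(),sensors.get_joint_positions()[5].round(2))
E
```

```text
2.77 [ 0.487 12.043] False
2.8 [ 0.482 11.957] False
2.83 [ 0.521 13.058] False
2.86 [ 0.576 14.157] False
red [(np.float64(2.807), np.float64(0.071), np.int32(20))] 39.7417 0.3
```

```bash
python3 - <<'E'
from w import *
base=az(.124,3)+D
for nom in (2.88,2.90,2.92,2.94,2.96,2.98):
    p,q=pose(base-(nom-.124)); hit=bot.servo_line(p,frame=q,vel=.02,until_force=5)
    t=avg(F00,5); print(round(nom,2),t.round(3),hit)
    if hit or (t[0]>.69): break
print("red",red(),sensors.get_time(),sensors.get_joint_positions()[5].round(2))
E
```

```text
2.88 [ 0.573 13.935] False
2.9 [ 0.618 15.139] False
2.92 [ 0.663 15.65 ] False
2.94 [ 0.685 15.957] False
2.96 [ 0.728 16.724] False
red [(np.float64(2.899), np.float64(0.071), np.int32(18))] 41.875 0.39
```

```bash
python3 - <<'E'
from w import *
leave(az(.124,3)+D-(2.96-.124)); print(sensors.get_contact_force().round(2))
bot.move_pose((.42,-.02,.2),down(0)); print("red",red(),sensors.get_time())
rs=[]
for n in("side","scene"):
    cm=vision.camera_model(n);h=cv2.cvtColor(vision.get_image(n),cv2.COLOR_RGB2HSV).astype(int)
    u,v=proj(cm,np.array([.547,.03,.06])); m=(((h[...,0]<10)|(h[...,0]>170))&(h[...,1]>110)&(h[...,2]>25)).astype(np.uint8)
    k,l,st,c=cv2.connectedComponentsWithStats(m)
    for i in range(1,k):
        if np.hypot(c[i][0]-u,c[i][1]-v)<18 and st[i,4]>15: print(n,c[i],(u,v),st[i]); rs.append(ray(cm,*c[i]))
if len(rs)==2: print(tri(rs))
# wrist: block outline on its top plane z=.030
cm=vision.camera_model("wrist");im=vision.get_image("wrist");h=cv2.cvtColor(im,cv2.COLOR_RGB2HSV).astype(int)
m=(((h[...,0]<10)|(h[...,0]>170))&(h[...,1]>110)&(h[...,2]>25)).astype(np.uint8);k,l,st,c=cv2.connectedComponentsWithStats(m)
for i in range(1,k):
    P=plane(cm,*c[i],.063)
    if st[i,4]>100 and np.hypot(P[0]-.547,P[1]-.03)<.04: print("wrist handle",c[i],P,st[i])
E
```

```text
[ 0.17 -0.32 -0.68]
red [(np.float64(2.878), np.float64(0.071), np.int32(21))] 44.7083
side [232.3  203.75] (np.float64(232.61684191932173), np.float64(204.54190422686492)) [229 199   7  12  60]
scene [236.12244898 196.18367347] (np.float64(237.2127549644588), np.float64(197.40841066726736)) [234 190   5  15  49]
(array([0.544858  , 0.03067126, 0.0667183 ]), [np.float64(0.0012871497578496075), np.float64(0.001287149757849689)])
wrist handle [300.98392283 260.93569132] [0.54129863 0.03174282 0.063     ] [292 247  20  27 311]
```

```bash
python3 -c "
from h import *
print(job.job_done(),sensors.get_time())"
```

```text
the job is handed in; nothing more can be done
the job is handed in; nothing more can be done
```

The job is handed in at about 45 s: the stamp stands upright between the jaws, and the wheel torque rose about 0.3 N m, suggesting roughly 15 N of clamping; I had no direct force reading and no verdict came back.

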